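Empty the tumbling drum into its tray

ROBOT

A 6-joint arm with a two-finger parallel gripper is mounted at the origin on the work surface; the furniture and walls round the work are solid. World frame = base frame: x ahead of the robot, y to its left, z up, the work surface at z = 0. Lengths are in m, angles in rad, forces in N, time in s.
With the tool pointing down it reaches from about 0.225 to 0.875 m from the base axis. Payload 3.4 kg.
Tool frame: the origin (TCP) lies between the finger pads; the fingertips stand 11 mm ahead of it and the grasp point (between the pads) lies 8 mm behind it; z points along the fingers, y is the line along which they close (so a half turn about z gives the same grasp; the last joint's range is limited). The gripper opens to 85 mm and grips with 20 to 120 N. Pads are 22 mm wide; open, the fingers measure 114 mm over their backs; the gripper's body (76 mm by 85 mm) begins 54 mm behind the grasp point. The pads swing forward as they close: fully open they stand 13 mm farther back than shut.
Start: joints at [1.028, 0.276, 1.505, -0, 1.361, -0.121], TCP at [0.235, 0.525, 0.242] pointing down, gripper open.
Joint ranges: [-2.89, 2.89], [-0.75, 2.08], [0.22, 2.7], [-1.18, 4.32], [0.11, 2.71], [-2.7, 2.7]. Speed limits (rad/s): [2.57, 2.57, 3.14, 3.14, 3.14, 3.14].

INTERFACE

Orientations are given as a unit quaternion [w, x, y, z].
In Python, from rig import manip, imaging gives the robot as it stands. The module is installed in compiled form; this text tells all that it offers.
- The arm moves only by the tool jog_arm, never from a script. Its argument "deltas" is one flat list of numbers, 7 for each row, row after row: the turn, a rotation vector about the world's x, y, z in degrees, then the shift along the world's x, y, z in mm, then the opening, from 0 (shut) to 1 (fully open). In form: [ax, ay, az, tx, ty, tz, gripper, ax, ay, az, tx, ty, tz, gripper, ...]. A call has 1 to 20 rows; each row is the pose to reach, as a shift and turn from the pose commanded when the call began; what a row does not reach only later rows make up. A row lasts 1/10 s, in which the tool goes at most 50 mm and 8.59 degrees, less where a joint would pass 70% of its speed; a pose out of reach is approached as far as the arm can. A call with a gripper value outside its range is refused whole. The fingers move at their own pace and stop on an object; "grip_force" is the grip in N (left out, the last holds). Time passes only in rows, so rows that repeat a pose let the fingers close. It gives the time, the measured TCP pose, the force, the opening and the grip force at its end, in the units of the state.
- manip.get_state(): the state, without advancing time (a new reading comes with each control period).
- imaging.get_image(name): name is "side" or "top" or "wrist"; returns the picture (400x640x3 uint8, blue, green, red); there is no depth.
- imaging.calibration(name): a dict with "mtx" (3x3 intrinsics, pixels), "cam_to_world" (4x4, takes a point from camera to world coordinates). Camera axes: x right, y down, z forward; pixel columns grow to the right and rows downward; lengths in m; the calibration is good to about 2 mm. A picture is of the moment at which its call begins: read the wrist's pose just before it. calibration takes no time and is no camera call; for the wrist camera it gives the pose at the moment of the call.
- manip.sign_off(): hands the job in; it is judged then, once.
The state is a dict: "clock": time; "qpos": joint angles; "qd": joint speeds; "effort": joint torques, N m; "position": TCP position; "ee_rot": TCP orientation; "contact_force": force on the tool from outside, world axes, zero at the start; "moment": the same for the moment, N m; "width": finger opening in m; "gripper_force": force on a finger pad.
Only numpy, scipy, OpenCV 4.12 (cv2) and the standard library are available. Lean on these libraries where they do the work, as an engineer would, in place of code of your own. Each camera call takes 0.05 s, during which the arm holds its last target. There are 200 camera calls.

TASK

Empty the small tumbling drum: push the yellow tray under it, fully home against the rear bar, and unscrew the drum's locking screw, which has a left-hand thread (clockwise, as its arrow shows), until the red line on its knob reaches the engraved line. Then turn the drum over (the spokes on its end are there to push it round) until its open port faces straight down and both black knobs have dropped into the tray. Do not touch the black knobs and do not disturb the jar.

Things in the scene. Friction and masses are not known exactly. Their poses are not given: they have to be found in the camera images.
- cradle: Blue fixed cradle. Origin on the worktop under the middle of the drum; +x away from the robot to the rear bar, +y along the drum's axis to the spokes. Drum axis along y, 125 mm up. Two end stands at y +-60 to +-72 mm: feet x +-60 mm, 30 mm high; uprights 52 mm wide, 151 mm high. Rear bar: front face at x = +60 mm, 24 mm high. Grey lock block: x +-35, y -79 to -13 mm, top 228 mm up.
- drum (a joint): Drum angle, rad: 0 = open port up; growing values carry the drum's top towards the cradle's +x; +3.14 or -3.14 = port straight down; stops at +-3.6. It may be turned either way and stays where it is left (friction 0.12 N m, about 2.5 N at a spoke). While locked it only rocks about 0.45 rad either way. Starts with the port roughly up.
- hub (a point): Centre of the spoke hub, on the drum's axis at cradle y = +105 mm, 125 mm above the worktop. Hub 32 mm across, 22 mm wide. Four round steel spokes, 10 mm thick with black ends, reach 65 mm from the axis, 90 degrees apart, square to the axis; they turn with the drum; at drum angle 0 one points straight up.
- port (a point): Middle of the drum's open port, 60 mm from the axis; turns with the drum. The drum is an eight-sided clear barrel with aluminium end discs 136 mm across (outer faces at cradle y +-49 mm); one side is open: the port, about 46 x 84 mm, trimmed in orange.
- lock_knob (a joint): Turn of the locking screw's knob in rad: 0 = screwed in (drum locked), growing as it turns clockwise seen from above; it rises 5 mm per rad. From about 1.1 the pin is clear of the drum; 1.4 = red line at the engraved line; stop at 1.65. Friction 0.04 N m; it stays where it is left.
- lock_grip (a point): Middle of the lock knob's wing, where to grip it, on the knob's vertical axis at cradle (0, -46) mm, about 253 mm above the worktop when screwed in. Black wing 42 mm long, 13 mm thick, 24 mm high (12 mm above and below this point), red line along half of its top. At knob value 0 the wing lies along the cradle's x, red end to -x.
- tray_home (a point): Where the tray's origin lies when the tray is home against the rear bar: cradle local x = -22.5 mm, on the worktop.
- tray: Loose yellow open tray, 165 (x) x 108 (y) x 34 mm high, walls 4 mm, about 0.3 kg. Origin at the centre of its underside. It starts between the stands, pulled out 45 to 75 mm towards the cradle's -x and roughly parallel to it, with 6 mm play each side. Pushed at the middle of its front wall it slides straight in until it meets the rear bar.
- knob_1: Small black ribbed knob, 19 x 25 x 19 mm, starts loose in the drum. Origin at the centre of its underside as made.
- knob_2: Second such black knob.
- screw_jar: Clear jar with red lid, 48 x 50 x 63 mm, loose bystander.
- solder_spool: Spool of solder wire, 56 mm across, 36 mm high, fixed bystander.
- multimeter: Yellow and black meter, 134 x 70 x 41 mm, fixed bystander.
- trainer_2: Green circuit board on a black base, 110 x 170 x 35 mm, fixed bystander.
Things that resemble listed ones, but are neither listed nor needed, are in the scene too. Leave any blue or green look-alike of the tray alone.

How it is judged:
At the end, for the whole second after the job is handed in: The tray is on the worktop within 12 mm of home against the rear bar, the locking screw is turned clockwise past 1.2 rad, the drum's port faces down within 0.3 rad, and both black knobs lie at rest inside the tray (horizontal distance between tray and tray_home below 0.012 m and value of joint lock_knob above 1.2 rad and (value of joint drum between 2.84 and 3.44 rad or value of joint drum between -3.44 and -2.84 rad) and linear speed of tray below 0.02 m/s and x of knob_1 in the frame of tray between -0.0825 and 0.0825 m and y of knob_1 in the frame of tray between -0.054 and 0.054 m and z of knob_1 in the frame of tray between 0 and 0.034 m and linear speed of each of knob_1, knob_2 below 0.03 m/s and x of knob_2 in the frame of tray between -0.0825 and 0.0825 m and y of knob_2 in the frame of tray between -0.054 and 0.054 m and z of knob_2 in the frame of tray between 0 and 0.034 m); the robot touches nothing.
It fails at once if the robot touches a black knob (contact force between any of the arm, the fingers and knob_1 above 0.3 N or contact force between any of the arm, the fingers and knob_2 above 0.3 N).
It fails at once if the jar is moved by more than 2 cm (distance of screw_jar from where it was at the start of the episode above 0.02 m).
It also fails if it takes over 72 s, if anything falls off the work surface, if the arm or the gripper's body presses on something with over 40 N, if the wrist force passes 120 N, or if a joint passes its speed limit or range.

## Working session

There is one attempt and no reset: what is moved stays moved. The work goes in short steps, Python scripts to look and compute and a tool call to move; the robot and the scene stay as the last step left them, time stands still between calls to the robot, and variables do not carry over. Pictures are saved under pics/ and viewed, at most 10 in all, crops included, and the job is handed in when it is done.

Besides the shell and the picture viewer there is one more tool, called as name(argument=value, ...) on one line, values as JSON. jog_arm: Moves the arm, as the interface text tells. Its arguments: {"type":"object","properties":{"deltas":{"type":"array"},"grip_force":{"type":"number"}},"required":["deltas"]}

```bash
mkdir -p pics; cat > h.py <<'E'
import numpy as np, cv2
from rig import manip, imaging
def ray(name,uv,z,cal=None):
    c=cal or imaging.calibration(name); K=np.array(c["mtx"]);T=np.array(c["cam_to_world"])
    d=T[:3,:3]@np.linalg.solve(K,[uv[0],uv[1],1.]); o=T[:3,3]
    return o+d*(z-o[2])/d[2]
def proj(name,p,cal=None):
    c=cal or imaging.calibration(name); K=np.array(c["mtx"]);T=np.array(c["cam_to_world"])
    q=K@(T[:3,:3].T@(np.array(p)-T[:3,3])); return q[:2]/q[2]
E
python3 - <<'E'
from h import *
s=manip.get_state(); print(s)
for n in("top","side"):
    im=np.array(imaging.get_image(n)); cv2.imwrite(f"pics/{n}0.png",im)
    print(n,np.round(imaging.calibration(n)["cam_to_world"],3).tolist(),np.round(imaging.calibration(n)["mtx"],1).tolist())
E
```

```text
{'clock': 0.0, 'qpos': array([ 1.02801065e+00,  2.76626276e-01,  1.50611600e+00,  1.87201681e-05,
        1.36068867e+00, -1.20987537e-01]), 'qd': array([ 0.00089178,  0.00182784, -0.00052856,  0.0015879 , -0.00156901,
        0.00106623]), 'effort': array([-1.54516871e-03, -4.16774368e+01, -2.45803535e+01, -2.90772969e-04,
        1.11418316e-02, -2.76962044e-05]), 'position': array([0.23514231, 0.52418258, 0.24142867]), 'ee_rot': array([-3.08136566e-04,  2.09340964e-01,  9.77842276e-01, -8.66007645e-04]), 'contact_force': array([-0.09051957,  0.50192294,  0.10623491]), 'moment': array([-0.02721122,  0.01483174, -0.00081226]), 'gripper_force': 0.0, 'width': 0.0854171700739673}
top [[0.007, -0.993, 0.118, 0.361], [-1.0, -0.01, -0.018, 0.008], [0.019, -0.118, -0.993, 1.549], [0.0, 0.0, 0.0, 1.0]] [[404.8, 0.0, 322.6], [0.0, 404.8, 199.2], [0.0, 0.0, 1.0]]
side [[0.835, -0.33, 0.44, -0.085], [-0.55, -0.518, 0.656, -0.9], [0.011, -0.789, -0.614, 1.035], [0.0, 0.0, 0.0, 1.0]] [[419.4, 0.0, 318.9], [0.0, 419.4, 204.3], [0.0, 0.0, 1.0]]
```

View pics/top0.png

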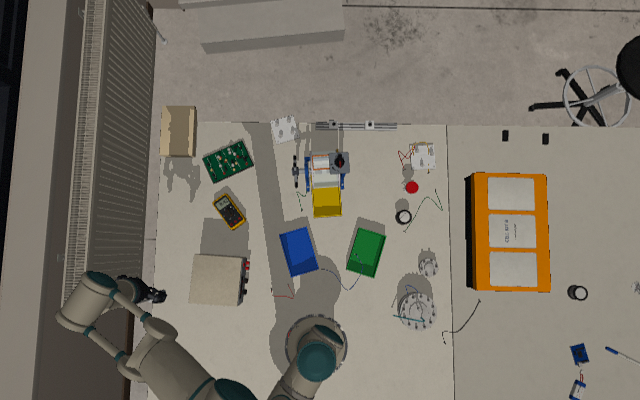

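View pics/side0.png

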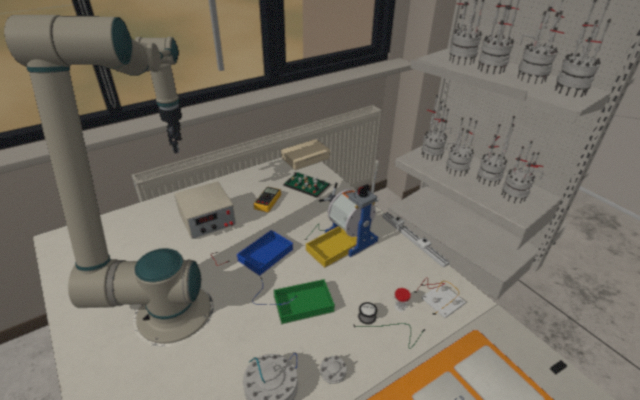

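The top view shows three trays: yellow at (327,202), blue at (299,250) and green at (366,252). The yellow one sits under the cradle at (327,170). The lock knob is at (340,160), the spokes at (297,172), and the jar's red lid at (411,187). The only other round knob-like items are the white ones at (403,216), (428,262) and (415,310). I'm choosing the yellow tray and the black wing on the grey block, and will check both in a close crop.

```bash
python3 - <<'E'
from h import *
im=cv2.imread("pics/top0.png")
cv2.imwrite("pics/crop1.png",cv2.resize(im[110:225,270:430],None,fx=5,fy=5,interpolation=cv2.INTER_CUBIC))
hsv=cv2.cvtColor(im,cv2.COLOR_BGR2HSV)
def comps(lo,hi,zs,roi=(270,110,450,230)):
    m=cv2.inRange(hsv,lo,hi); k=np.zeros_like(m); x0,y0,x1,y1=roi;k[y0:y1,x0:x1]=m[y0:y1,x0:x1]
    cs,_=cv2.findContours(k,cv2.RETR_EXTERNAL,cv2.CHAIN_APPROX_NONE)
    for c in cs:
        if cv2.contourArea(c)<8: continue
        r=cv2.minAreaRect(c); print(np.round(r[0],1),np.round(r[1],1),round(r[2],1),[np.round(ray("top",p,zs),3)[:2].tolist() for p in cv2.boxPoints(r)])
print("yellow");comps((20,120,80),(35,255,255),.034)
print("blue");comps((100,120,50),(125,255,255),.151)
print("red");comps((0,150,80),(8,255,255),.06)
E
```

```text
yellow
[325.8 195.1] [42.4 28.6] 85.4 [[0.633, 0.03], [0.643, -0.078], [0.482, -0.092], [0.472, 0.015]]
blue
[301. 228.] [ 2. 10.] 90.0 [[0.43, 0.074], [0.43, 0.04], [0.423, 0.04], [0.423, 0.074]]
[342.2 177.9] [ 2.8 10.3] 8.1 [[0.585, -0.077], [0.622, -0.082], [0.62, -0.092], [0.584, -0.087]]
[307.  171.5] [29.  4.] 90.0 [[0.676, 0.046], [0.676, 0.032], [0.573, 0.031], [0.573, 0.045]]
red
```

View pics/crop1.png

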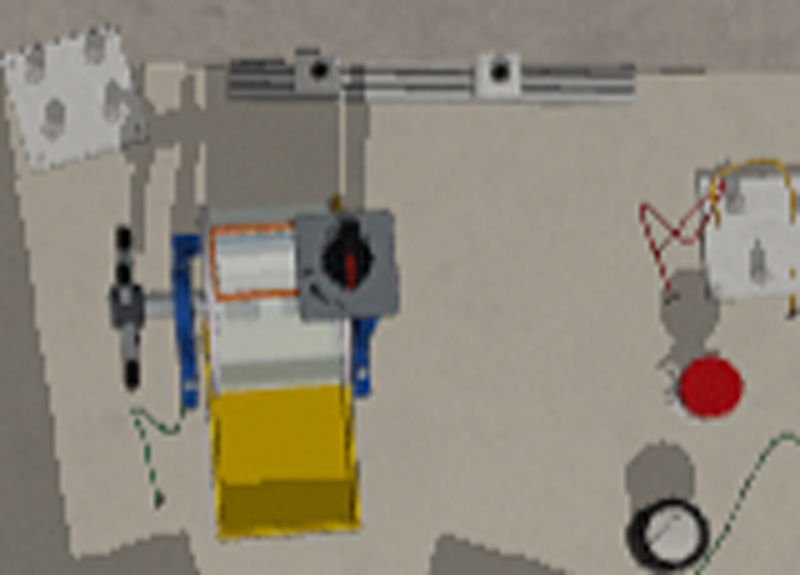

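The crop confirms it: yellow tray under the drum, the black wing with its red line on the grey block, and the spokes on the left. Next I'll look from near with the wrist camera.

jog_arm(deltas=[0, 0, 8, 0, 0, 50, 1, 0, 0, 16, 20, -50, 90, 1, 0, 0, 24, 40, -100, 130, 1, 0, 0, 24, 60, -150, 160, 1, 0, 0, 24, 80, -195, 180, 1, 0, 0, 24, 100, -240, 200, 1, 0, 0, 24, 120, -285, 220, 1, 0, 0, 24, 140, -330, 230, 1, 0, 0, 24, 160, -375, 240, 1, 0, 0, 24, 180, -420, 250, 1, 0, 0, 24, 200, -465, 250, 1, 0, 0, 24, 220, -510, 250, 1, 0, 0, 24, 240, -550, 250, 1, 0, 0, 24, 245, -550, 250, 1, 0, 0, 24, 245, -550, 250, 1])

```text
clock: 1.6
position: [0.4832, -0.0306, 0.49]
ee_rot: [-0.001, 0.005, 1.0, -0.001]
contact_force: [0.9, 0.2, -0.6]
width: 0.0853
gripper_force: 0.0
```

```bash
python3 - <<'E'
from h import *
s=manip.get_state(); print(s["position"],s["ee_rot"],s["clock"],s["qpos"])
c=imaging.calibration("wrist");im=np.array(imaging.get_image("wrist")); cv2.imwrite("pics/w1.png",im)
import json; json.dump({k:np.array(c[k]).tolist() for k in("mtx","cam_to_world")},open("w1.json","w"))
print(np.round(c["cam_to_world"],3).tolist(),np.round(c["mtx"],1).tolist())
E
```

```text
[ 0.48318971 -0.03057954  0.49003785] [-1.21927425e-03  5.24281001e-03  9.99985049e-01 -9.63138437e-04] 1.6 [-0.20529005  0.098921    1.1399585  -0.00251114  1.90471932 -1.76642135]
[[0.01, 0.964, 0.265, 0.417], [1.0, -0.009, -0.004, -0.03], [-0.002, 0.265, -0.964, 0.621], [0.0, 0.0, 0.0, 1.0]] [[352.7, 0.0, 318.3], [0.0, 352.7, 205.4], [0.0, 0.0, 1.0]]
```

View pics/w1.png

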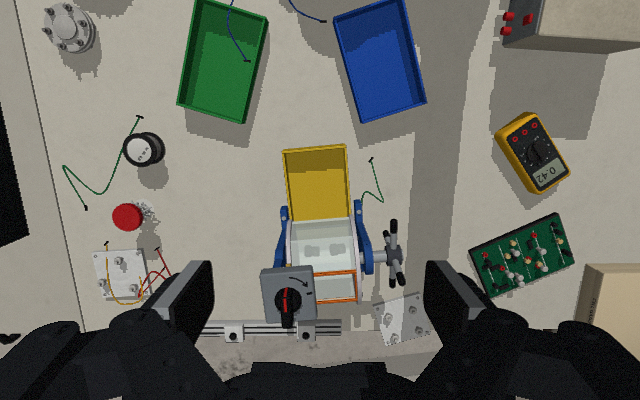

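The view shows the wing at about (287,303) with its red end up (−x), the grey block from (261,268) to (316,325), and the tray rim from (283,150) to (347,146). The spoke hub is near (392,257) and the jar at (127,216).

```bash
python3 - <<'E'
from h import *
import json
c=json.load(open("w1.json")); im=cv2.imread("pics/w1.png")
hsv=cv2.cvtColor(im,cv2.COLOR_BGR2HSV)
print(im[275,270],im[280,300],im[310,268])
def comps(n,m,z,roi,a=15):
    k=np.zeros_like(m); x0,y0,x1,y1=roi;k[y0:y1,x0:x1]=m[y0:y1,x0:x1]
    if n=="grey": k=cv2.morphologyEx(k,cv2.MORPH_OPEN,np.ones((3,3),np.uint8))
    for q in cv2.findContours(k,cv2.RETR_EXTERNAL,cv2.CHAIN_APPROX_NONE)[0]:
        if cv2.contourArea(q)<a: continue
        r=cv2.minAreaRect(q); b=cv2.boxPoints(r); print(n,np.round(b).tolist(),[np.round(ray("",p,z,c),4)[:2].tolist() for p in b])
comps("yellow",cv2.inRange(hsv,(20,120,60),(35,255,255)),.034,(270,130,370,260),60)
comps("blue",cv2.inRange(hsv,(100,120,30),(125,255,255)),.151,(265,190,385,330))
g=im[278,268].astype(int)
comps("grey",cv2.inRange(im,(g-14).clip(0).astype(np.uint8).tolist() and np.uint8((g-14).clip(0)),np.uint8((g+14).clip(0,255))),.228,(250,255,325,335),200)
comps("red",cv2.inRange(hsv,(0,150,80),(6,255,255)),.265,(270,270,310,335),5)
comps("orange",cv2.inRange(hsv,(6,150,120),(16,255,255)),.18,(290,250,370,310),20)
cv2.imwrite("pics/crop2.png",cv2.resize(im[190:340,250:410],None,fx=4,fy=4,interpolation=cv2.INTER_CUBIC))
E
```

```text
[111 106 102] [48 45 44] [111 105 100]
yellow [[281.0, 148.0], [345.0, 143.0], [352.0, 216.0], [288.0, 221.0]] [[0.4792, -0.0925], [0.4713, 0.0134], [0.5971, 0.0255], [0.6061, -0.0864]]
blue [[273.0, 267.0], [281.0, 205.0], [292.0, 207.0], [284.0, 268.0]] [[0.6376, -0.0989], [0.5449, -0.084], [0.5471, -0.0681], [0.64, -0.0822]]
blue [[352.0, 200.0], [365.0, 199.0], [375.0, 273.0], [362.0, 274.0]] [[0.5386, 0.0148], [0.5364, 0.0324], [0.6479, 0.0493], [0.6504, 0.0306]]
grey [[259.0, 274.0], [311.0, 269.0], [316.0, 319.0], [264.0, 323.0]] [[0.6102, -0.1046], [0.6045, -0.0412], [0.6732, -0.0365], [0.6794, -0.1026]]
red [[283.0, 298.0], [286.0, 298.0], [287.0, 311.0], [284.0, 311.0]] [[0.6223, -0.0726], [0.622, -0.0693], [0.6387, -0.0684], [0.639, -0.0717]]
red [[284.0, 296.0], [285.0, 288.0], [287.0, 288.0], [286.0, 296.0]] [[0.6196, -0.0714], [0.6093, -0.0695], [0.6097, -0.0673], [0.62, -0.0692]]
orange [[314.0, 272.0], [355.0, 269.0], [357.0, 301.0], [316.0, 304.0]] [[0.6325, -0.039], [0.6283, 0.0173], [0.6763, 0.0215], [0.6807, -0.0362]]
```

View pics/crop2.png

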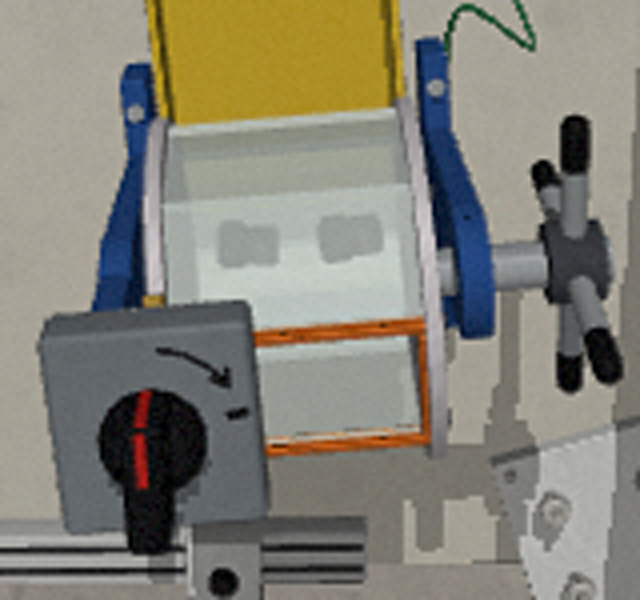

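I estimate the cradle origin at (0.638, −0.025) with yaw 4.3°, and the screw axis at (0.642, −0.071). The tray's front wall is centred at (0.475, −0.040) and has about 59 mm to go. I'll lower the closed gripper in front of the tray, tilted back from the drum.

jog_arm(deltas=[0, -8, 0, -10, 0, -45, 0, 0, -16, 4, -20, -4, -90, 0, 0, -25, 4, -30, -8, -135, 0, 0, -25, 4, -40, -12, -180, 0, 0, -25, 4, -50, -15, -225, 0, 0, -25, 4, -52, -15, -270, 0, 0, -25, 4, -52, -15, -315, 0, 0, -25, 4, -52, -15, -360, 0, 0, -25, 4, -52, -15, -400, 0, 0, -25, 4, -52, -15, -430, 0, 0, -25, 4, -52, -15, -455, 0, 0, -25, 4, -52, -15, -464, 0, 0, -25, 4, -52, -15, -464, 0, 0, -25, 4, -52, -15, -464, 0])

```text
clock: 3.05
position: [0.4338, -0.0344, 0.0426]
ee_rot: [0.207, -0.032, 0.978, -0.005]
contact_force: [-0.5, 0.1, -0.5]
width: -0.0001
gripper_force: 0.0
```

jog_arm(deltas=[0, 0, 0, 0, 0, 0, 0, 0, 0, 0, 0, 0, 0, 0, 0, 0, 0, 0, 0, 0, 0])

```text
clock: 3.35
position: [0.4334, -0.035, 0.0424]
ee_rot: [0.207, -0.031, 0.978, -0.005]
contact_force: [0.0, 0.1, 0.3]
width: -0.0001
gripper_force: 0.0
```

jog_arm(deltas=[0, 0, 0, 0, -6, -17, 0, 0, 0, 0, 0, -6, -17, 0, 0, 0, 0, 10, -6, -17, 0, 0, 0, 0, 20, -5, -17, 0, 0, 0, 0, 28, -5, -17, 0, 0, 0, 0, 36, -4, -17, 0, 0, 0, 0, 44, -4, -17, 0, 0, 0, 0, 52, -3, -17, 0, 0, 0, 0, 60, -2, -17, 0, 0, 0, 0, 67, -2, -17, 0, 0, 0, 0, 73, -1, -17, 0, 0, 0, 0, 78, -1, -17, 0, 0, 0, 0, 80, -1, -17, 0, 0, 0, 0, 80, -1, -17, 0])

```text
clock: 4.75
position: [0.5136, -0.0359, 0.0247]
ee_rot: [0.206, -0.031, 0.978, -0.005]
contact_force: [0.3, -0.2, -1.2]
width: -0.0002
gripper_force: 0.0
```

jog_arm(deltas=[0, 0, 0, 3, 0, 0, 0, 0, 0, 0, 5, 0, 0, 0, 0, 0, 0, 6, 0, 0, 0])

```text
clock: 5.05
position: [0.5191, -0.0357, 0.0246]
ee_rot: [0.206, -0.031, 0.978, -0.005]
contact_force: [-1.5, 0.1, -0.0]
width: 0.0002
gripper_force: 0.8
```

```bash
python3 - <<'E'
from h import *
print(manip.get_state()["contact_force"])
im=np.array(imaging.get_image("top")); cv2.imwrite("pics/t2.png",im)
im2=np.array(imaging.get_image("side")); cv2.imwrite("pics/s2.png",im2)
cv2.imwrite("pics/c2.png",np.hstack([cv2.resize(im[130:230,280:380],None,fx=4,fy=4,interpolation=2),cv2.resize(im2[170:270,290:390],None,fx=4,fy=4,interpolation=2)]))
E
```

```text
[-1.50711069  0.05971734 -0.04374947]
```

View pics/c2.png

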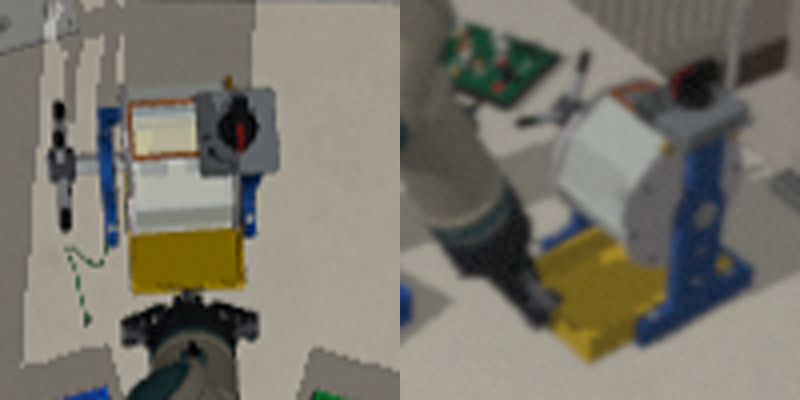

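The tray now sits mostly under the drum, with the fingers at its front wall (top crop at (185,293)) and only 1.5 N of sliding friction. I'll keep pushing until it meets the bar.

jog_arm(deltas=[0, 0, 0, 2, 0, 0, 0, 0, 0, 0, 3, 0, 0, 0, 0, 0, 0, 4, 0, 0, 0])

```text
clock: 5.45
position: [0.5218, -0.0355, 0.0243]
ee_rot: [0.205, -0.031, 0.978, -0.004]
contact_force: [-10.2, -2.8, 5.8]
width: -0.0003
gripper_force: 5.0
```

Force rose to 10 N, so the tray is home against the rear bar. Next I'll back off, rise and go over the lock knob.

jog_arm(deltas=[0, 0, 0, -15, 0, 0, 0, 0, 0, 0, -30, 0, 10, 0, 0, 0, 0, -35, 0, 50, 0.2, 0, 6, 0, -35, 0, 95, 0.4, 0, 12, 0, -35, 0, 140, 0.7, 0, 18, 0, -35, 0, 185, 0.7, 0, 24, 0, -35, 0, 230, 0.7, 0, 24, 0, -35, 0, 275, 0.7, 0, 24, 0, -30, -5, 310, 0.7, 0, 24, 0, 0, -10, 325, 0.7, 0, 24, 0, 40, -20, 325, 0.7, 0, 24, 0, 80, -30, 325, 0.7, 0, 24, 0, 110, -35, 325, 0.7, 0, 24, 0, 120, -35, 325, 0.7, 0, 24, 0, 120, -35, 325, 0.7, 0, 24, 0, 120, -35, 325, 0.7, 0, 24, 0, 120, -35, 325, 0.7])

```text
clock: 7.15
position: [0.6419, -0.0704, 0.3504]
ee_rot: [-0.002, -0.031, 1.0, 0.002]
contact_force: [-0.3, -0.3, -0.4]
width: 0.0597
gripper_force: 0.0
```

```bash
python3 - <<'E'
from h import *
s=manip.get_state(); print(s["position"],s["qpos"])
c=imaging.calibration("wrist");im=np.array(imaging.get_image("wrist")); cv2.imwrite("pics/w2.png",im)
hsv=cv2.cvtColor(im,cv2.COLOR_BGR2HSV)
m=cv2.inRange(hsv,(0,150,60),(6,255,255)); m[:, :180]=0; m[:,460:]=0
for q in cv2.findContours(m,0,1)[0]:
    if cv2.contourArea(q)>15:
        b=cv2.boxPoints(cv2.minAreaRect(q)); print(np.round(b).tolist(),[np.round(ray("",p,.265,c),4)[:2].tolist() for p in b])
for p in([.642,-.071,.265],[.621,-.0726,.265]): print(proj("",p,c))
E
```

```text
[ 0.64187068 -0.07040533  0.35044154] [-0.21829075  0.35447389  1.12892573  0.00247079  1.66228414 -1.85106073]
[[315.0, 214.0], [316.0, 188.0], [321.0, 188.0], [320.0, 214.0]] [[0.6403, -0.0724], [0.6232, -0.0728], [0.6232, -0.0696], [0.6402, -0.0692]]
[[316.0, 179.0], [321.0, 179.0], [321.0, 186.0], [316.0, 186.0]] [[0.6176, -0.0731], [0.6174, -0.07], [0.6218, -0.0697], [0.622, -0.0728]]
[316.95927232 216.56466517]
[316.47620518 184.39461917]
```

View pics/w2.png

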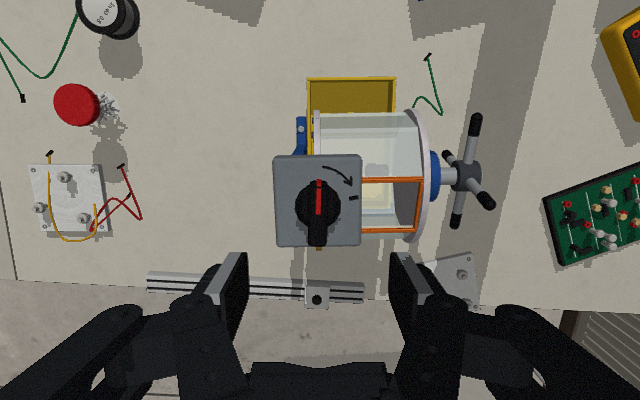

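The wing lies centred under the gripper with its red line at (318,200), matching the estimate. I'll descend with fingertips just above the skirt, then grip.

jog_arm(deltas=[0, 0, 0, 0, -1, -40, 0.6, 0, 0, 0, 0, -1, -75, 0.5, 0, 0, 0, 0, -1, -96, 0.4, 0, 0, 0, 0, -1, -96, 0.2, 0, 0, 0, 0, -1, -96, 0, 0, 0, 0, 0, -1, -96, 0, 0, 0, 0, 0, -1, -96, 0, 0, 0, 0, 0, -1, -96, 0, 0, 0, 0, 0, -1, -96, 0], grip_force=40)

```text
clock: 8.1
position: [0.6417, -0.0709, 0.2535]
ee_rot: [-0.003, -0.031, 1.0, 0.003]
contact_force: [-4.7, 2.6, -7.2]
width: 0.0122
gripper_force: 44.3
```

jog_arm(deltas=[0, 0, -7, 0, -1, 0.6, 0, 0, 0, -14, 0, -1, 1.2, 0, 0, 0, -21, 0, -1, 1.8, 0, 0, 0, -28, 0, -1, 2.4, 0, 0, 0, -35, 0, 0, 3, 0, 0, 0, -42, 0, 0, 3.7, 0, 0, 0, -49, 0, 0, 4.3, 0, 0, 0, -56, 0, 0, 4.9, 0, 0, 0, -63, 0, 0, 5.5, 0, 0, 0, -70, 0, 0, 6.1, 0, 0, 0, -76, 0, 0, 6.6, 0, 0, 0, -81, 0, 0, 7.1, 0, 0, 0, -81, 0, 0, 7.1, 0, 0, 0, -81, 0, 0, 7.1, 0])

```text
clock: 9.5
position: [0.6427, -0.0693, 0.2606]
ee_rot: [-0.002, 0.625, 0.78, 0.004]
contact_force: [-2.3, 5.4, -7.2]
width: 0.0119
gripper_force: 44.2
```

```bash
python3 - <<'E'
from h import *
s=manip.get_state(); print(s["moment"],s["contact_force"],s["qpos"])
im=np.array(imaging.get_image("top")); cv2.imwrite("pics/t3.png",im)
E
```

```text
[ 1.02788689  0.39046573 -0.07388068] [-2.33328865  5.38892707 -7.21002248] [-0.21985649  0.37582402  1.31021385  0.008929    1.45607107 -0.44069462]
```

The knob turned 81° with the grip held. I'll release, rise, turn back, and check the red line.

jog_arm(deltas=[0, 0, 0, 0, 0, 0, 0.3, 0, 0, 0, 0, 0, 0, 0.5, 0, 0, 0, 0, 0, 0, 0.6, 0, 0, 0, 0, 0, 30, 0.6, 0, 0, 0, 0, 0, 60, 0.6, 0, 0, 8, 0, 0, 90, 0.6, 0, 0, 16, 0, 0, 90, 0.6, 0, 0, 24, 0, 0, 90, 0.6, 0, 0, 32, 0, 0, 90, 0.6, 0, 0, 40, 0, 0, 90, 0.6, 0, 0, 48, 0, 0, 90, 0.6, 0, 0, 56, 0, 0, 90, 0.6, 0, 0, 64, 0, 0, 90, 0.6, 0, 0, 72, 0, 0, 90, 0.6, 0, 0, 81, 0, 0, 90, 0.6, 0, 0, 81, 0, 0, 90, 0.6, 0, 0, 81, 0, 0, 90, 0.6])

```text
clock: 11.25
position: [0.6434, -0.0722, 0.3516]
ee_rot: [-0.001, -0.029, 1.0, 0.001]
contact_force: [-0.6, 0.8, 1.0]
width: 0.0511
gripper_force: 0.0
```

```bash
python3 - <<'E'
from h import *
s=manip.get_state(); print(s["position"],s["ee_rot"])
c=imaging.calibration("wrist");im=np.array(imaging.get_image("wrist")); cv2.imwrite("pics/w3.png",im)
cv2.imwrite("pics/w3c.png",cv2.resize(im[90:250,260:510],None,fx=3,fy=3,interpolation=2))
print("hub",proj("",[.6305,.0794,.125],c), [ (z,np.round(proj("",[.6305+z*.065*0,.0794,.19],c),1)) for z in (0,)])
E
```

```text
[ 0.64340153 -0.07217553  0.3515525 ] [-9.35063157e-04 -2.94403549e-02  9.99565170e-01  1.36447883e-03]
hub [466.04114634 171.88984043] [(0, array([497.2, 185.2]))]
```

View pics/w3c.png

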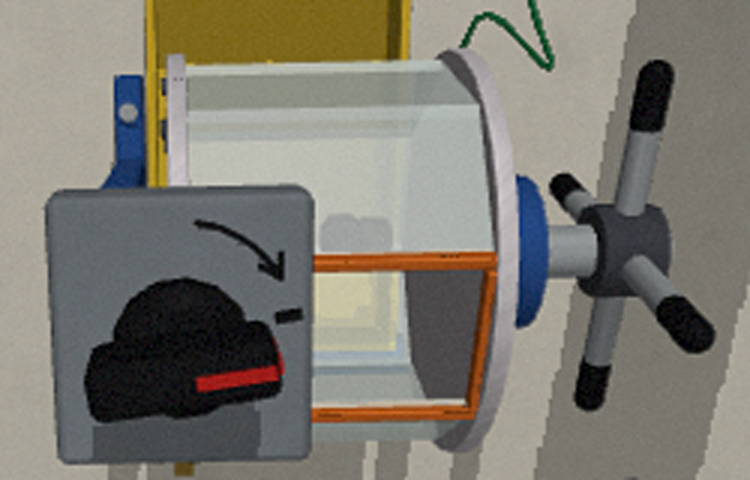

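The red line points at the engraved mark (crop (288,316) against the line at (240,380)), so the screw is at about 1.4 rad. The drum leans about +0.3 rad, with the top spoke towards +x and the hub where I predicted. I'll turn it negative, which carries the port over the longer part of the tray. First I'll go down behind the top spoke.

jog_arm(deltas=[0, 0, 0, 10, 40, 0, 0, 0, 0, 0, 25, 85, 0, 0, 0, 0, 0, 38, 125, 0, 0, 0, 0, 0, 40, 155, -30, 0, 0, 0, 0, 40, 155, -75, 0, 0, 0, 0, 40, 155, -115, 0, 0, 0, 0, 40, 155, -150, 0, 0, 0, 0, 40, 155, -183, 0, 0, 0, 0, 40, 155, -183, 0, 0, 0, 0, 40, 155, -183, 0, 0, 0, 0, 40, 155, -183, 0])

```text
clock: 12.4
position: [0.6848, 0.0832, 0.1704]
ee_rot: [0.001, -0.031, 1.0, 0.002]
contact_force: [0.8, 0.5, 0.3]
width: -0.0003
gripper_force: 0.0
```

jog_arm(deltas=[0, 0, 0, -8, -1, -2, 0, 0, 0, 0, -16, -1, -2, 0, 0, 0, 0, -22, -2, -2, 0, 0, 0, 0, -28, -2, -2, 0, 0, 0, 0, -34, -3, -2, 0, 0, 0, 0, -40, -3, -2, 0, 0, 0, 0, -46, -3, -2, 0, 0, 0, 0, -52, -4, -2, 0, 0, 0, 0, -58, -4, -2, 0, 0, 0, 0, -64, -5, -2, 0, 0, 0, 0, -70, -5, -2, 0, 0, 0, 0, -76, -6, -2, 0, 0, 0, 0, -81, -6, -2, 0, 0, 0, 0, -84, -6, -2, 0, 0, 0, 0, -84, -6, -2, 0])

```text
clock: 13.9
position: [0.5977, 0.0772, 0.1656]
ee_rot: [-0.003, -0.031, 1.0, 0.002]
contact_force: [0.5, -0.4, 3.0]
width: -0.0003
gripper_force: 1.0
```

```bash
python3 - <<'E'
from h import *
im=np.array(imaging.get_image("top")); im2=np.array(imaging.get_image("side")); 
cv2.imwrite("pics/c4.png",np.hstack([cv2.resize(im[130:230,280:380],None,fx=4,fy=4,interpolation=2),cv2.resize(im2[170:270,290:390],None,fx=4,fy=4,interpolation=2)]))
E
```

```text
(no output)
```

View pics/c4.png

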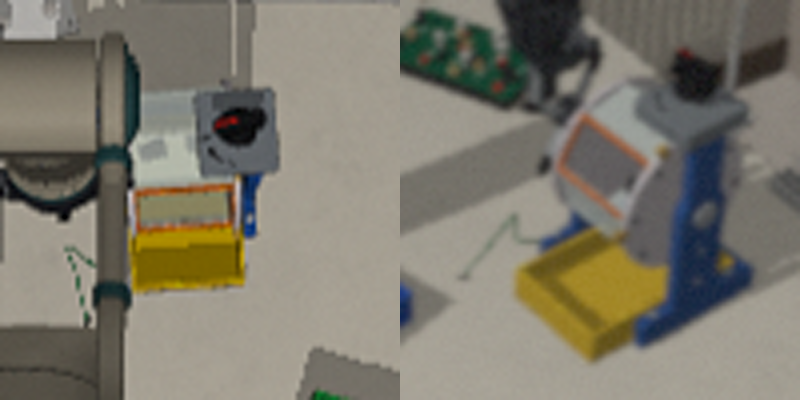

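The drum has turned about a quarter: the port now faces the robot side and up (side crop at (605,165)), with the knobs still inside. Next I'll go behind the following spoke and push slowly.

jog_arm(deltas=[0, 0, 0, 3, 0, 20, 0, 0, 0, 0, 5, 0, 50, 0, 0, 0, 0, 10, 0, 70, 0, 0, 0, 0, 50, 3, 70, 0, 0, 0, 0, 80, 5, 70, 0, 0, 0, 0, 92, 6, 65, 0, 0, 0, 0, 92, 6, 30, 0, 0, 0, 0, 92, 6, 2, 0, 0, 0, 0, 92, 6, 2, 0, 0, 0, 0, 92, 6, 2, 0])

```text
clock: 15.0
position: [0.69, 0.0832, 0.167]
ee_rot: [-0.003, -0.031, 1.0, 0.002]
contact_force: [-0.5, 0.5, 0.1]
width: 0.0001
gripper_force: 0.0
```

jog_arm(deltas=[0, 0, 0, -5, 0, 0, 0, 0, 0, 0, -10, -1, 0, 0, 0, 0, 0, -15, -1, 0, 0, 0, 0, 0, -20, -2, 0, 0, 0, 0, 0, -25, -2, 0, 0, 0, 0, 0, -30, -2, 0, 0, 0, 0, 0, -35, -3, 0, 0, 0, 0, 0, -40, -3, 0, 0, 0, 0, 0, -45, -3, 0, 0, 0, 0, 0, -50, -4, 0, 0, 0, 0, 0, -55, -4, 0, 0, 0, 0, 0, -60, -5, 0, 0, 0, 0, 0, -65, -5, 0, 0, 0, 0, 0, -70, -5, 0, 0, 0, 0, 0, -75, -6, 0, 0, 0, 0, 0, -80, -6, 0, 0, 0, 0, 0, -84, -6, 0, 0, 0, 0, 0, -87, -6, 0, 0, 0, 0, 0, -87, -6, 0, 0, 0, 0, 0, -87, -6, 0, 0])

```text
clock: 17.0
position: [0.6029, 0.0772, 0.1675]
ee_rot: [-0.003, -0.031, 1.0, 0.002]
contact_force: [-0.1, -0.6, 1.5]
width: -0.0002
gripper_force: 0.9
```

```bash
python3 - <<'E'
from h import *
im=np.array(imaging.get_image("top")); im2=np.array(imaging.get_image("side")); 
cv2.imwrite("pics/c5.png",np.hstack([cv2.resize(im[130:230,280:380],None,fx=4,fy=4,interpolation=2),cv2.resize(im2[170:270,290:390],None,fx=4,fy=4,interpolation=2)]))
E
```

jog_arm(deltas=[0, 0, 0, 3, 0, 20, 0, 0, 0, 0, 5, 0, 50, 0, 0, 0, 0, 10, 0, 70, 0, 0, 0, 0, 50, 3, 70, 0, 0, 0, 0, 80, 5, 70, 0, 0, 0, 0, 88, 6, 65, 0, 0, 0, 0, 88, 6, 30, 0, 0, 0, 0, 88, 6, 2, 0, 0, 0, 0, 88, 6, 2, 0, 0, 0, 0, 84, 6, 2, 0, 0, 0, 0, 78, 5, 2, 0, 0, 0, 0, 73, 5, 2, 0, 0, 0, 0, 68, 5, 2, 0, 0, 0, 0, 63, 4, 2, 0, 0, 0, 0, 58, 4, 2, 0, 0, 0, 0, 53, 4, 2, 0, 0, 0, 0, 49, 3, 2, 0, 0, 0, 0, 46, 3, 2, 0, 0, 0, 0, 44, 3, 2, 0, 0, 0, 0, 44, 3, 2, 0])

```text
clock: 19.1
position: [0.6471, 0.0801, 0.1693]
ee_rot: [-0.003, -0.031, 1.0, 0.002]
contact_force: [1.6, -1.0, 0.0]
width: -0.0001
gripper_force: 0.6
```

jog_arm(deltas=[0, 0, 0, 0, 0, 0, 0, 0, 0, 0, 8, 0, 0, 0, 0, 0, 0, 10, 0, 40, 0, 0, 0, 0, 10, 0, 85, 0, 0, 0, 0, 0, 0, 130, 0, 0, 0, 0, -30, 0, 160, 0, 0, 0, 0, -70, 0, 180, 0, 0, 0, 0, -110, 0, 200, 0, 0, 0, 0, -140, 0, 200, 0, 0, 0, 0, -140, 0, 200, 0, 0, 0, 0, -140, 0, 200, 0, 0, 0, 0, -140, 0, 200, 0])

```text
clock: 20.3
position: [0.509, 0.0801, 0.3691]
ee_rot: [-0.002, -0.031, 1.0, 0.002]
contact_force: [0.5, 0.1, 0.5]
width: -0.0001
gripper_force: 0.0
```

```bash
python3 - <<'E'
from h import *
print(manip.get_state()["position"])
im=np.array(imaging.get_image("wrist")); im2=np.array(imaging.get_image("side")); 
cv2.imwrite("pics/c6.png",np.hstack([im[100:300,150:350].repeat(2,0).repeat(2,1),cv2.resize(im2[170:270,290:390],None,fx=4,fy=4,interpolation=2)]))
E
```

```text
[0.50895964 0.08012257 0.36909531]
```

View pics/c6.png

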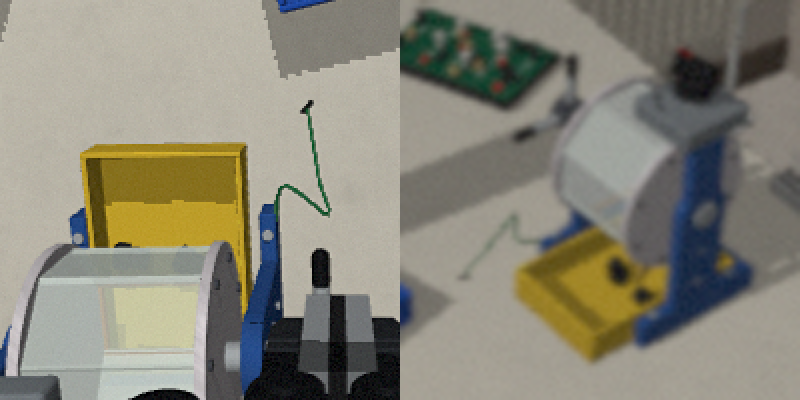

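Both knobs lie in the tray (side crop (620,270) and (645,295)), and a spoke stands upright at (571,68). Now a numeric check of the drum angle and tray position.

```bash
python3 - <<'E'
from h import *
for a in(-.3,-.15,0,.15,.3):
    print(a,[np.round(proj("side",[.6305+np.sin(a)*.058,.0794,.125+.058*np.cos(a)]),1), np.round(proj("side",[.6305-.058*np.cos(a),.0794-.004,.125+.058*np.sin(a)]),1)])
print("seen tip (332.7,187), front tip", 290+(523-400)/4,170+134/4)
im=np.array(imaging.get_image("top"));hsv=cv2.cvtColor(im,cv2.COLOR_BGR2HSV)
m=cv2.inRange(hsv,(20,120,60),(35,255,255)); m[:150]=0;m[230:]=0;m[:,:300]=0;m[:,360:]=0
pts=np.argwhere(m); v,u=pts.max(0)[0],0
for col in(318,324,330,336):
    r=np.where(m[:,col])[0]
    if len(r): print(col,np.round(ray("top",(col,r.max()+.5),.034)[:2],4), "z0",np.round(ray("top",(col,r.max()+.5),0)[:2],4))
u=np.array([.9972,.0749]); print("expected front mid",np.array([.6384,-.0253])-.105*u)
E
```

```text
-0.3 [array([328.9, 186.4]), array([320.1, 206.9])]
-0.15 [array([330.9, 185.2]), array([319.7, 205.2])]
0 [array([332.9, 184.3]), array([319.6, 203.3])]
0.15 [array([334.9, 183.7]), array([319.8, 201.3])]
0.3 [array([336.8, 183.4]), array([320.3, 199.2])]
seen tip (332.7,187), front tip 320.75 203.5
318 [ 0.5285 -0.0018] z0 [ 0.5323 -0.002 ]
324 [ 0.5325 -0.0243] z0 [ 0.5364 -0.0251]
330 [ 0.5327 -0.047 ] z0 [ 0.5366 -0.0482]
336 [ 0.5367 -0.0696] z0 [ 0.5407 -0.0713]
expected front mid [ 0.533694  -0.0331645]
```

The drum is within about 0.05 rad of straight down and the tray is within about 2 mm of home. The robot is clear of everything, so I'm handing in.

```bash
python3 -c "
from rig import manip
print(manip.sign_off())"
```

```text
the job is handed in; nothing more can be done
None
```

The job is handed in at about 20 s of the 72 s allowed: tray home against the rear bar, screw turned to about 1.4 rad, drum port straight down and both black knobs in the tray. I saw no contact with the knobs and never went near the jar. The hand-in returned no verdict.

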